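# Unlatch the utensil case with its sprung key and pack the low caddy

## Task

Open the utensil case: turn its key clockwise, as seen facing the lock, against the spring, hold it for about half a second while the panel starts to lift by itself, then let the key spring back upright. Pack the low caddy from the row of three into its fitted recess in the case, set down gently, upright and right on the recess floor; it stands tight in the row, so lift it out by its ends, put it down on the cart and take it again by its long sides, where the recess has finger wells. Leave the case open and the other goods as they are.

Things in the scene. Friction and masses are not known exactly. Their poses are not given: they have to be found in the camera images.
- case: Fixed low paulownia (pale wood) case lying on its back: 220 mm (its x) by 300 mm (its y), 102 mm high with the panel shut. Origin: centre of its underside. Its front panel is uppermost, like a lid, hinged on the +x top edge. The lock is in the -x wall (outer face x = -110 mm), which faces roughly to the robot's right. Wall rim at z = 92 mm; a wooden insert inside has its top at z = 80 mm.
- case_lock (a point): Centre of the lock on the outer face of the -x wall, 64 mm above the cart; the key turns about the case's x axis through it. A chrome barrel, 20 mm diameter, stands 8 mm out from the wall here. Axes as the case's.
- key_bow (a point): Centre of the key's bow, on the lock axis, 27 mm out from the wall: a chrome disc, 34 mm diameter, 4 mm thick, upright at rest and edge-on to the wall (10 to 44 mm out from the wall, 47 to 81 mm above the cart). Nothing else stands within 50 mm of it in front or beside. Pushing its upper half sideways, from above, turns the key. Axes turn with it; at rest as the case's.
- key (a joint): Key angle in rad, 0 = upright, range -0.9 to 0.9; springs back to 0 when let go. Positive = clockwise seen facing the lock: the top of the bow goes towards the case's -y. The latch frees the panel from about +0.5 (turn to 0.65 to 0.8); the other way frees nothing. Spring 0.06 N m per rad: 4 to 5 N when pushed 10 mm above the axis.
- panel (a joint): Panel angle in rad: 0 shut, 1.75 fully open (a little past upright). Once unlatched, sprung and damped hinges lift it fully open by themselves in 2 to 3 s, with 1 to 2 N at its edge; a hand above it holds it back until withdrawn. It sweeps the space above the case: wait until it is up before reaching in.
- panel_edge (a point): Middle of the panel's free edge (upper side); when shut it lies right above the lock, 102 mm above the cart, and it stands up at the far side when open.
- recess (a point): Floor centre of the empty fitted recess, 26 mm above the cart, 54 mm below the insert's top. 74 mm along the case's x, 54 mm along its y; in the middle of both long sides (+y and -y) a finger well as deep, 40 mm wide (x), 30 mm long (y). The caddy fits with its length along the case's x, held across its long sides; no finger room at its ends; its top ends 12 mm below the insert's top.
- caddy_low: The caddy to pack: tinned-steel rectangular box, lid shut, 62 mm (its x) by 42 mm (its y), 42 mm high, 0.1 to 0.23 kg. The lowest of a row of three standing side by side along y with 5 mm gaps, in any place of the row. Origin: centre of its underside. The cart is clear for 150 mm from its centre along -x of the row (towards the robot): room to put it down.
- caddy_tall_a: One of the two taller caddies of the row, same make and 62 by 42 mm footprint, 62 mm high, same yaw. Origin: centre of its underside. Leave alone.
- caddy_tall_b: The other taller caddy of the row, as caddy_tall_a. Leave alone.
- vase: Dark bronze bud vase, 160 mm high, 72 mm diameter, standing. Origin: centre of its underside. Leave alone.
- ring_a: Brass kettle ring lying flat, 70 mm outer diameter, 8 mm thick. Origin: centre, on the cart. Leave alone.
- ring_b: The second brass kettle ring, alike. Leave alone.
- dish_a: White porcelain sweets dish, 116 mm diameter, 20 mm high. Origin: centre of its underside. Leave alone.
- dish_b: The second sweets dish, alike. Leave alone.

How it is judged:
On the way, in this order (a step that is already met when the one before it is completed fails the run):
1. the key is turned clockwise against its spring, past 0.5 rad, and held (value of joint key above 0.5 rad), for 0.25 s.
2. the key is let go and back upright, and the panel has risen (value of joint key between -0.12 and 0.12 rad and value of joint panel above 1.3 rad), for 0.2 s.
At the end, for the whole second after the job is handed in: The low caddy stands upright (within 0.1 rad) and at rest on the floor of the recess (within 4 mm in height, 12 mm sideways), the panel is open (over 1.3 rad) and the key is back upright (within 0.12 rad) (all of step 2 and horizontal distance between caddy_low and recess below 0.012 m and z of caddy_low in the frame of recess between -0.004 and 0.004 m and angle between caddy_low's own z axis and vertical below 0.1 rad and linear speed of caddy_low below 0.02 m/s); the robot touches nothing.
It fails at once if the low caddy is let fall or thrown (over 0.5 m/s while no finger holds it) (linear speed of caddy_low above 0.5 m/s and contact force between the fingers and caddy_low below 0.05 N).
It fails at once if a taller caddy is shifted over 25 mm or tipped (distance of any of caddy_tall_a, caddy_tall_b from where it was at the start of the episode above 0.025 m or angle between any of caddy_tall_a, caddy_tall_b's own z axis and vertical above 0.4 rad).
It fails at once if the vase, a ring or a dish is shifted over 25 mm, or the vase tipped (distance of any of vase, ring_a, ring_b, dish_a, dish_b from where it was at the start of the episode above 0.025 m or angle between vase's own z axis and vertical above 0.4 rad).
It also fails if it takes over 64 s, if anything falls off the work surface, if the arm or the gripper's body presses on something with over 40 N, if the wrist force passes 120 N, or if a joint passes its speed limit or range.

## Robot

A 6-joint arm with a two-finger parallel gripper is mounted at the origin on the work surface. World frame = base frame: x ahead of the robot, y to its left, z up, the work surface at z = 0. Lengths are in m, angles in rad, forces in N, time in s.
With the tool pointing down it reaches from about 0.35 to 0.775 m from the base axis. Payload 7.3 kg.
Tool frame: the origin (TCP) lies at the very end of the fingers, on their centre line; the grasp point (between the pads) lies 19 mm behind it; z points along the fingers, y is the line along which they close (so a half turn about z gives the same grasp; the last joint's range is limited). The gripper opens to 92 mm and grips with 3 to 60 N. Pads are 19 mm wide; open, the fingers measure 130 mm over their backs; the gripper's body (75 mm by 190 mm) begins 47 mm behind the grasp point.
Start: joints at [-1.312, 0.342, 1.524, -0, 1.275, -0.146], TCP at [0.207, -0.483, 0.227] pointing down, gripper open.
Joint ranges: [-2.53, 2.53], [-0.77, 2.02], [0.04, 2.7], [-1, 4.14], [0.28, 2.66], [-3.11, 3.11]. Speed limits (rad/s): [2.57, 2.57, 3.14, 3.14, 3.14, 3.14].

## Interface

Orientations are given as [roll, pitch, yaw] about the fixed x, y, z axes, in that order (R = Rz(yaw) Ry(pitch) Rx(roll)).
In Python, from cell import robot gives the robot as it stands.
- The arm moves only by the tool apply_moves, never from a script. Its argument "motion" is text: rows parted by semicolons, each of 7 numbers parted by spaces: the opening in per cent of the stroke, from 0 (shut) to 100 (fully open), then the shift along the tool's x, y, z in cm, then the turn, a rotation vector about the tool's x, y, z in rad. A call has 1 to 20 rows; each row shifts and turns the commanded pose from where the row before left it, along the tool's axes as they then stand; what a row does not reach is not made up. A row lasts 1/8 s, in which the tool goes at most 62.5 mm and 10.7 degrees, less where a joint would pass 70% of its speed; a pose out of reach is approached as far as the arm can. A call with a gripper value outside its range is refused whole. The fingers move at their own pace and stop on an object; "force" is the grip in N (left out, the last holds). Time passes only in rows, so rows that do not move let the fingers close. It gives the time, the measured TCP pose, the force, the opening and the grip force at its end, in the units of the state.
- robot.observe(): the state, without advancing time (a new reading comes with each control period).
- robot.read_camera(name): name is "side" or "top" or "wrist"; returns a dict with "img" (480x640x3 uint8, red, green, blue), "fovy" (degrees; the focal length in pixels is half the picture's height over the tangent of half this angle, whatever the lens; pixels are square), "cx", "cy" (the principal point, pixels), "R" (3x3) and "t" (3): a world point X has camera coordinates R X + t; the wrist camera has in their place "hand_eye" (4x4, takes a point from camera to tool coordinates, whose origin is the TCP and whose axes are the flange's). Camera axes: x right, y down, z forward; pixel columns grow to the right and rows downward; lengths in m; the calibration is good to about 2 mm. A picture is of the moment at which its call begins: read the wrist's pose just before it. There is no depth.
- robot.hand_in(): hands the job in; it is judged then, once.
Trained networks look in a picture, given as the dict that the camera call returned (one of the last four; its "shot" number tells which), for a name from the list of things; names that differ only in an ending like _2 or _b are one class to them, and where a whole thing is asked for, a point or a joint stands for the part that bears it (a point fixed in the world has none). Each returns a list of dicts, best first, with "score" (0 to 1); they miss things now and then, are a little off and sometimes report something else, mostly with a low value. They report only what shows in the picture. A call takes as long as a camera call.
- robot.search_frame(target, picture): "centre" ([x, y, z] in m, in world coordinates, good to about 4 mm: the middle of the surface that is visible of it).
- robot.trace(target, picture): "pixels" (480x640 bool, what is visible of it).
The state is a dict: "time": time; "qpos": joint angles; "qvel": joint speeds; "joint_efforts": joint torques, N m; "tool_pos": TCP position; "tool_rot": TCP orientation; "contact_force": force on the tool from outside, world axes, zero at the start; "torque": the same for the moment, N m; "opening": finger opening in m; "grip_force": force on a finger pad.
Only numpy, scipy, OpenCV 4.12 (cv2) and the standard library are available. Lean on these libraries where they do the work, as an engineer would, in place of code of your own. Each camera call takes 0.05 s, during which the arm holds its last target. There are 200 camera calls.

## Working session

There is one attempt and no reset: what is moved stays moved. The work goes in short steps, Python scripts to look and compute and a tool call to move; the robot and the scene stay as the last step left them, time stands still between calls to the robot, and variables do not carry over. Pictures are saved under pics/ and viewed, at most 10 in all, crops included, and the job is handed in when it is done.

Besides the shell and the picture viewer there is one more tool, called after "Emit:" as a command line: name --argument value ..., lists and objects as JSON in quotes. apply_moves: Moves the arm, as the interface text tells. Its arguments: {"type":"object","properties":{"motion":{"type":"string"},"force":{"type":"number"}},"required":["motion"]}

```bash
mkdir -p pics; ls; python3 - <<'E'
from cell import robot
import cv2,numpy as np
s=robot.observe();print(s['time'],s['tool_pos'],s['tool_rot'],s['opening'])
for n in('top','side'):
    c=robot.read_camera(n);cv2.imwrite(f'pics/{n}0.png',c['img'][:,:,::-1])
    print(n,c['fovy'],c['cx'],c['cy'],np.round(c['R'],3).tolist(),c['t'])
    for t in ['case','key_bow','case_lock','panel_edge','caddy_low','caddy_tall_a','vase','ring_a','dish_a']:
        try:
            for d in robot.search_frame(t,c)[:3]: print(t,np.round(d['centre'],4),round(d['score'],2))
        except Exception as e: print(t,e)
E
```

```text
pics
0.0 [ 0.20667422 -0.48215834  0.22603387] [-3.14002800e+00 -2.13372113e-04  4.04814396e-01] 0.09169836235045731
top 46.147765424136274 318.4957824526628 233.0448762970827 [[-0.023, -1.0, 0.006], [-0.986, 0.022, -0.165], [0.165, -0.01, -0.986]] [-0.03022     0.57679356  1.35284469]
case [0.5713 0.1977 0.1018] 0.97
case [ 0.4364 -0.4072  0.0073] 0.62
key_bow [0.5491 0.0658 0.0732] 0.41
case_lock [0.5688 0.1959 0.0997] 0.64
panel_edge [0.5761 0.2058 0.0981] 0.93
panel_edge [0.5718 0.1993 0.1007] 0.46
caddy_low [ 0.5417 -0.1215  0.0414] 0.8
caddy_low [0.5725 0.2028 0.1043] 0.18
caddy_tall_a [ 0.5255 -0.1668  0.0624] 0.82
caddy_tall_a [ 0.5147 -0.205   0.0619] 0.7
vase [ 0.7122 -0.3215  0.0812] 0.96
ring_a [ 0.4357 -0.4084  0.0085] 0.76
ring_a [ 0.343  -0.4183  0.005 ] 0.66
dish_a [ 0.815  -0.0159  0.0093] 0.92
dish_a [ 0.5649 -0.402   0.0152] 0.82
side 53.85373451065636 313.0427098182559 238.2451888169979 [[0.996, -0.094, -0.011], [-0.075, -0.716, -0.694], [0.057, 0.691, -0.72]] [-0.55203564  0.05804999  1.17398591]
case [0.5741 0.135  0.1028] 0.8
case [ 0.3421 -0.4203  0.011 ] 0.37
case_lock [0.572  0.1342 0.1032] 0.92
panel_edge [0.5793 0.1893 0.1046] 0.93
caddy_low [0.5748 0.1357 0.1057] 0.71
caddy_low [ 0.5553 -0.1133  0.0405] 0.59
caddy_low [0.5794 0.1889 0.1039] 0.38
caddy_tall_a [ 0.5405 -0.1671  0.0602] 0.73
caddy_tall_a [ 0.5205 -0.2238  0.0572] 0.72
vase [ 0.7175 -0.351   0.0807] 0.86
vase [ 0.8137 -0.0093  0.0122] 0.52
ring_a [ 0.345  -0.4205  0.0112] 0.93
ring_a [ 0.4429 -0.41    0.0045] 0.72
dish_a [ 0.8108 -0.0098  0.0131] 0.82
dish_a [ 0.5588 -0.3964  0.0103] 0.67
```

View pics/top0.png

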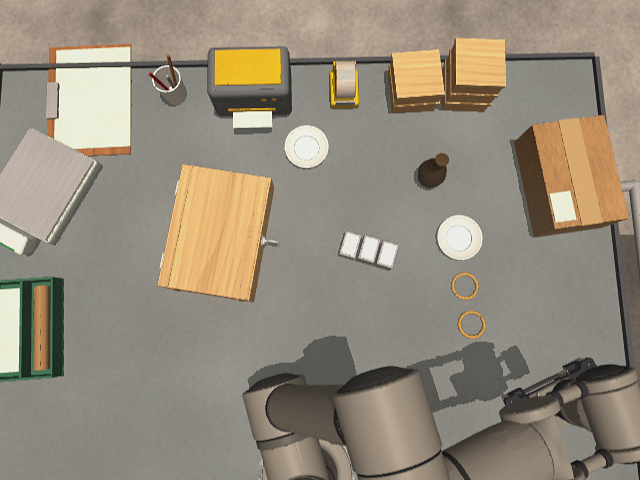

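View pics/side0.png

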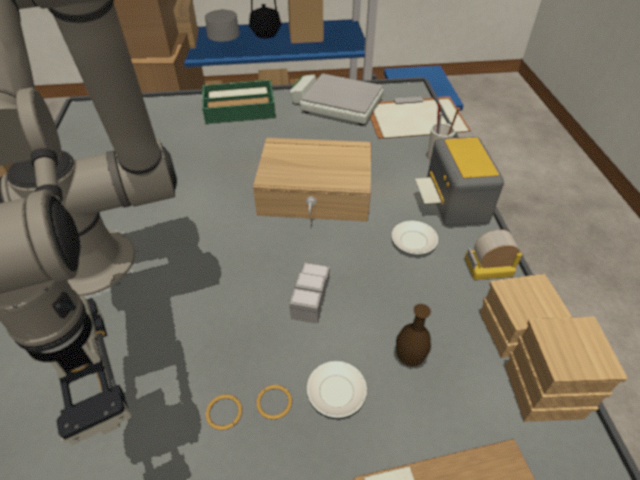

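The top view shows the case at about (215,232), with its lock and key at (268,241) on the right. The caddies are at (350,245), (369,250) and (387,255), and the low one is the left one (+y end). The side view agrees. Next I fit box silhouettes to the masks to get accurate poses.

```bash
cat > h.py <<'E'
from cell import robot
import cv2,numpy as np
from scipy.optimize import minimize
def cam(n):
    s=robot.observe(); c=robot.read_camera(n); c['img']=np.asarray(c['img'])
    if n=='wrist':
        from scipy.spatial.transform import Rotation as Ro
        T=np.eye(4);T[:3,:3]=Ro.from_euler('xyz',s['tool_rot']).as_matrix();T[:3,3]=s['tool_pos']
        W=np.linalg.inv(T@np.array(c['hand_eye']));c['R']=W[:3,:3];c['t']=W[:3,3]
    return c
def f(c): return 240/np.tan(np.radians(c['fovy'])/2)
def proj(c,X):
    p=np.asarray(X)@np.array(c['R']).T+np.array(c['t']); return p[:,:2]/p[:,2:]*f(c)+[c['cx'],c['cy']]
def unproj(c,uv,z):
    R=np.array(c['R']);o=-R.T@np.array(c['t'])
    d=np.c_[(np.atleast_2d(uv)-[c['cx'],c['cy']])/f(c),np.ones(len(np.atleast_2d(uv)))]@R
    return o+d*((z-o[2])/d[:,2])[:,None]
def box(x,y,yaw,L,W,z0,z1):
    R=np.array([[np.cos(yaw),-np.sin(yaw)],[np.sin(yaw),np.cos(yaw)]])
    q=np.array([[a*L/2,b*W/2] for a in(-1,1) for b in(-1,1)])@R.T+[x,y]
    return np.vstack([np.c_[q,np.full(4,z)] for z in(z0,z1)])
def sil(c,X,k=4):
    m=np.zeros((480*k,640*k),np.uint8)
    h=cv2.convexHull((proj(c,X)*k+k/2).astype(np.float32))
    cv2.fillConvexPoly(m,np.round(h*16).astype(int),1,shift=4); return cv2.resize(m.astype(np.float32),(640,480),interpolation=cv2.INTER_AREA)
def fit(cms,p0,L,W,z0,z1):
    def cost(p):
        r=0
        for c,m in cms:
            s=sil(c,box(*p,L,W,z0,z1)); r+=1-np.minimum(s,m).sum()/np.maximum(s,m).sum()
        return r/len(cms)
    r=minimize(cost,p0,method='Nelder-Mead',options=dict(initial_simplex=np.array([p0]+[list(np.array(p0)+d) for d in([.01,0,0],[0,.01,0],[0,0,.08])]),xatol=2e-4,fatol=1e-5,maxiter=150))
    return r.x,r.fun
def mask(t,c,near):
    best=None
    for d in robot.trace(t,c):
        m=np.array(d['pixels'])
        if m.sum()<10: continue
        v,u=np.nonzero(m); q=np.array([u.mean(),v.mean()]); e=np.linalg.norm(q-proj(c,[near])[0])
        if best is None or e<best[0]: best=(e,m.astype(np.float32),d['score'])
    return best
E
python3 - <<'E'
from h import *
cs={n:cam(n) for n in('top','side')}
for t,near,p0,d in [('case',[.57,.197,.08],[.57,.197,1.385],(.22,.3,0,.102)),('caddy_low',[.545,-.12,.03],[.545,-.12,-.305],(.062,.042,0,.042)),
  ('caddy_tall_a',[.528,-.166,.04],[.528,-.166,-.305],(.062,.042,0,.062))]:
    ms={n:mask(t,cs[n],near) for n in cs}
    for k in(['top'],['side'],['top','side']):
        print(t,k,[(round(ms[n][0],1),ms[n][1].sum(),round(ms[n][2],2)) for n in k],*fit([(cs[n],ms[n][1]) for n in k],p0,*d))
for n in cs:
    b=mask('key_bow',cs[n],[.549,.066,.064])
    if b:
        v,u=np.nonzero(b[1]);print('key',n,b[0],b[2],b[1].sum(),u.min(),u.max(),v.min(),v.max(),unproj(cs[n],[u.mean(),v.mean()],.07))
E
```

```text
case ['top'] [(np.float64(3.6), np.float32(12117.0), 0.6)] [0.57742397 0.20544031 1.38637339] 0.017465710639953613
case ['side'] [(np.float64(8.5), np.float32(8852.0), 0.58)] [0.58036162 0.20504729 1.38642332] 0.016314685344696045
case ['top', 'side'] [(np.float64(3.6), np.float32(12117.0), 0.6), (np.float64(8.5), np.float32(8852.0), 0.58)] [0.57900325 0.20514666 1.39119682] 0.019039273262023926
caddy_low ['top'] [(np.float64(133.0), np.float32(12212.0), 0.28)] [ 0.545 -0.12  -0.305] 1.0
caddy_low ['side'] [(np.float64(4.3), np.float32(306.0), 0.87)] [ 0.55069973 -0.10825573 -0.06446327] 0.5575042963027954
caddy_low ['top', 'side'] [(np.float64(133.0), np.float32(12212.0), 0.28), (np.float64(4.3), np.float32(306.0), 0.87)] [ 0.55069973 -0.10825573 -0.06446327] 0.7787521481513977
caddy_tall_a ['top'] [(np.float64(1.1), np.float32(504.0), 0.91)] [ 0.53184425 -0.16551458 -0.32437139] 0.05141359567642212
caddy_tall_a ['side'] [(np.float64(5.3), np.float32(493.0), 0.85)] [ 0.53447369 -0.16193998 -0.20256186] 0.4637601971626282
caddy_tall_a ['top', 'side'] [(np.float64(1.1), np.float32(504.0), 0.91), (np.float64(5.3), np.float32(493.0), 0.85)] [ 0.5322317  -0.16569077 -0.31933843] 0.2657722234725952
key top 213.68354194345815 0.5 219.0 458 485 311 338 [[ 0.34051216 -0.40297771  0.07      ]]
key side 29.823880953813894 0.41 8906.0 254 371 138 221 [[0.57430997 0.1741028  0.07      ]]
```

Emit:
apply_moves --motion "50 4.36 -2.81 -0.7 0 0 0;50 4.36 -2.81 -0.7 0 0 0;50 4.36 -2.81 -0.7 0 0 0;50 4.36 -2.81 -0.7 0 0 0;50 4.36 -2.81 -0.7 0 0 0;50 4.36 -2.81 -0.7 0 0 0;50 4.36 -2.81 -0.7 0 0 0;50 4.36 -2.81 -0.7 0 0 0;50 4.36 -2.81 -0.7 0 0 0;50 4.36 -2.81 -0.7 0 0 0;50 0 0 0 0 0 -0.164;50 0 0 0 0 0 -0.164;50 0 0 0 0 0 -0.164;50 0 0 0 0 0 -0.164;50 0 0 0 0 0 -0.164;50 0 0 0 0 0 -0.162;50 0 0 0 0 0 0"

```text
time: 3.62
tool_pos: [0.4969, -0.0526, 0.2967]
tool_rot: [-3.142, 0.0, 1.385]
contact_force: [-0.5, 1.0, 1.0]
opening: 0.0457
grip_force: 0.0
```

```bash
cat >> h.py <<'E'
def todo(x,y,z,yaw):
    s=robot.observe();p=np.array(s['tool_pos']);r=s['tool_rot'];w=r[2]
    d=np.array([x,y,z])-p
    print('t',round(s['time'],2),'at',np.round(p,4),'rot',np.round(r,3),'open',round(s['opening'],4),'F',np.round(s['contact_force'],1),'grip',round(s['grip_force'],1))
    print(' tool shift cm at present yaw',np.round([100*(d[0]*np.cos(w)+d[1]*np.sin(w)),100*(d[0]*np.sin(w)-d[1]*np.cos(w)),-100*d[2]],2),'turn z',round((w-yaw+np.pi)%(2*np.pi)-np.pi,3))
E
python3 - <<'E'
from h import *
todo(.552,.064,.13,1.387)
c=cam('wrist');cv2.imwrite('pics/w1.png',c['img'][:,:,::-1]);print(c['hand_eye'],c['fovy'])
for t in ['key_bow','caddy_low','caddy_tall_a']:
    for d in robot.search_frame(t,c)[:3]: print(t,np.round(d['centre'],4),round(d['score'],2))
for t,near,p0,d in [('caddy_low',[.545,-.12,.03],[.545,-.12,-.305],(.062,.042,0,.042)),('caddy_tall_a',[.528,-.166,.04],[.528,-.166,-.305],(.062,.042,0,.062))]:
    m=mask(t,c,near)
    if m: print(t,m[0],m[1].sum(),m[2],*fit([(c,m[1])],p0,*d))
E
```

```text
t 3.62 at [ 0.4969 -0.0526  0.2967] rot [-3.142  0.     1.385] open 0.0457 F [-0.5  1.   1. ] grip 0.0
 tool shift cm at present yaw [12.47  3.27 16.67] turn z -0.002
[[-1.29288264e-03 -9.56619822e-01 -2.91336308e-01  7.79061140e-02]
 [ 9.99998808e-01 -9.91009820e-04 -1.18372289e-03  6.92799495e-04]
 [ 8.43655637e-04 -2.91337492e-01  9.56619963e-01 -1.58427268e-01]
 [ 0.00000000e+00  0.00000000e+00  0.00000000e+00  1.00000000e+00]] 68.99610262933257
key_bow [0.551 0.073 0.074] 0.52
caddy_low [ 0.5509 -0.1126  0.0433] 0.68
caddy_tall_a [ 0.5008 -0.2019  0.0626] 0.84
caddy_tall_a [ 0.5248 -0.1525  0.0596] 0.77
caddy_tall_a 2.3294538566793257 1548.0 0.79 [ 0.53292751 -0.16653893 -0.26533445] 0.38934820890426636
```

View pics/w1.png

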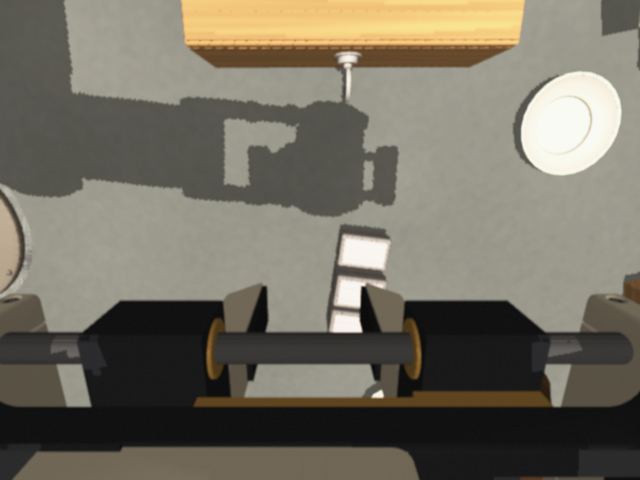

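```bash
python3 - <<'E'
from h import *
c=cam('wrist');print(np.round(unproj(c,[[347.5,72],[347,85],[346,101]],.078),4), 'wall top edge',np.round(unproj(c,[[188,45],[521,42]],.102),4))
C=np.array([.578,.205]);u=np.array([np.cos(1.387),np.sin(1.387)])
for o in(.110,.137,.154):print(o,C-o*u,proj(c,[np.r_[C-o*u,.078]]))
cv2.imwrite('pics/w2.png',cv2.resize(c['img'][20:130,280:430,::-1],None,fx=5,fy=5,interpolation=cv2.INTER_CUBIC))
E
```

```text
[[0.556  0.0783 0.078 ]
 [0.5536 0.0668 0.078 ]
 [0.5503 0.0525 0.078 ]] wall top edge [[0.4155 0.1234 0.102 ]
 [0.7101 0.0701 0.102 ]]
0.11 [0.55789604 0.09685274] [[346.46090695  50.85502437]]
0.137 [0.55296143 0.0703075 ] [[345.78525434  81.38778344]]
0.154 [0.54985446 0.05359383] [[345.37542165  99.90813306]]
```

View pics/w2.png

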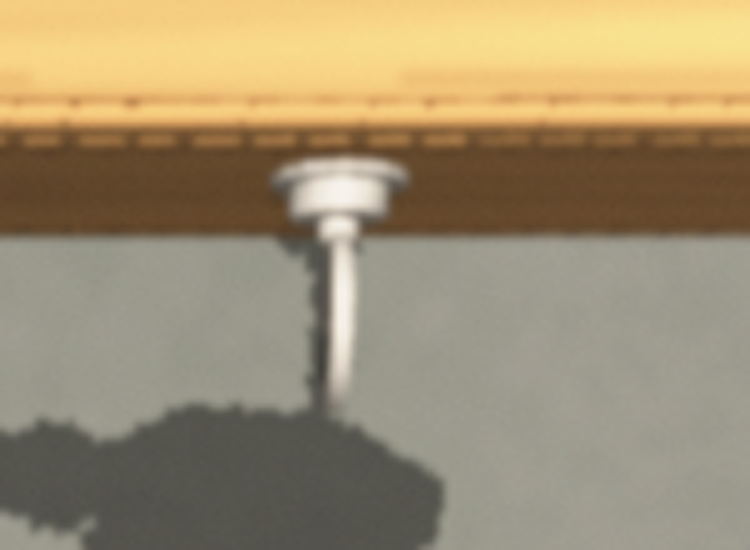

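Emit:
apply_moves --motion "50 3.125 0.875 4.4 0 0 0;50 3.125 0.875 4.4 0 0 0;50 3.125 0.875 4.4 0 0 0;50 3.125 0.875 4.4 0 0 0;50 0 0 1.6 0 0 0;50 0 0 1.6 0 0 0;50 0 0 1.47 0 0 0;50 0 0 0 0 0 0;50 0 0 0 0 0 0"

```text
time: 5.1
tool_pos: [0.5547, 0.0634, 0.0749]
tool_rot: [3.14, -0.0, 1.386]
contact_force: [0.8, 0.5, -0.2]
opening: 0.0454
grip_force: 0.0
```

```bash
python3 - <<'E'
from h import *
todo(.5545,.064,.074,1.385)
c=cam('wrist');cv2.imwrite('pics/w3.png',c['img'][:,:,::-1])
C=np.array([.581,.205]);u=np.array([np.cos(1.389),np.sin(1.389)])
for o in(.137,.154):print(o,C-o*u,proj(c,[np.r_[C-o*u,.078]]))
E
```

```text
t 5.1 at [0.5547 0.0634 0.0749] rot [ 3.14  -0.     1.386] open 0.0454 F [ 0.8  0.5 -0.2] grip 0.0
 tool shift cm at present yaw [ 0.05 -0.03  0.09] turn z 0.001
0.137 [0.55623087 0.07025769] [[312.95578996 290.71536401]]
0.154 [0.55315733 0.05353784] [[313.11229165 321.99838979]]
```

View pics/w3.png

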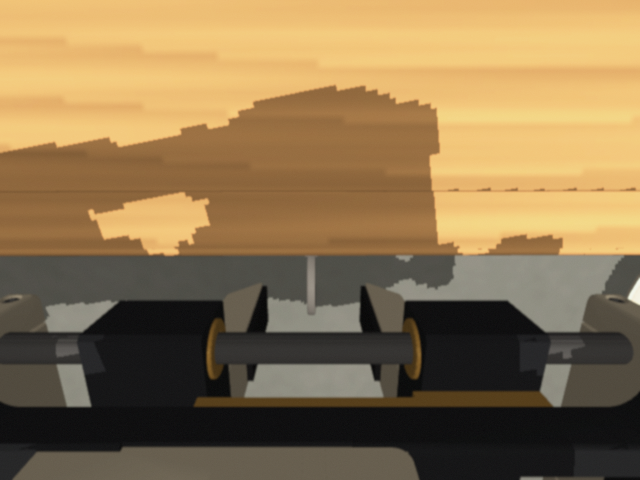

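Emit:
apply_moves --motion "50 0 1.0 0 0 0 0;50 0 1.0 0 0 0 0;50 0 0.8 0 0 0 0;50 0 0.55 0 0 0 0;50 0 0 0 0 0 0;50 0 0 0 0 0 0"

```text
time: 5.9
tool_pos: [0.5855, 0.0581, 0.0733]
tool_rot: [-3.137, 0.0, 1.387]
contact_force: [-6.3, 2.6, 2.0]
opening: 0.0457
grip_force: 3.0
```

```bash
python3 - <<'E'
from h import *
todo(.5545,.064,.074,1.385)
c=cam('wrist');cv2.imwrite('pics/w4.png',c['img'][:,:,::-1])
E
```

```text
t 5.9 at [0.5855 0.0581 0.0733] rot [-3.137  0.     1.387] open 0.0457 F [-6.3  2.6  2. ] grip 3.0
 tool shift cm at present yaw [ 0.01 -3.16 -0.07] turn z 0.002
```

View pics/w4.png

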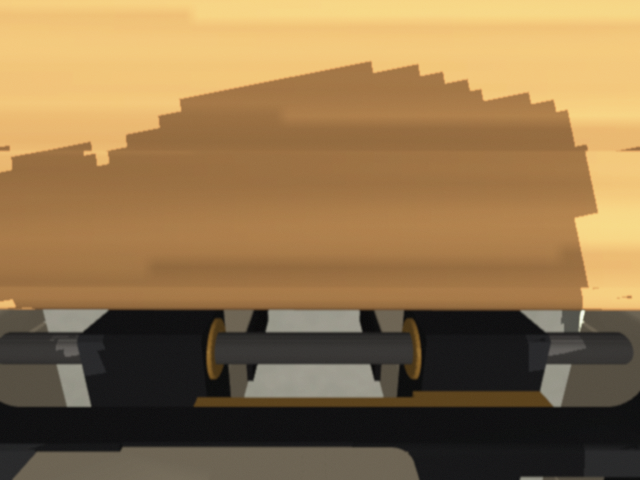

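Emit:
apply_moves --motion "50 0 0 0 0 0 0;50 0 0 0 0 0 0;50 0 -1.2 0 0 0 0;50 0 -1.2 0 0 0 0;50 0 -0.9 0 0 0 0;50 -3 0 0 0 0 0;50 -4 0 0 0 0 0;50 -4 0 -1 0 0 0;50 -4 0 -4 0 0 0;50 0 0 -5 0 0 0;50 0 0 -5 0 0 0;50 0 0 -5 0 0 0;50 0 0 0 0 0 0"

```text
time: 7.58
tool_pos: [0.5288, -0.0841, 0.2784]
tool_rot: [3.132, 0.001, 1.387]
contact_force: [0.4, 0.1, -0.8]
opening: 0.046
grip_force: 0.0
```

```bash
python3 - <<'E'
from h import *
todo(.55,-.12,.15,1.26)
c=cam('wrist');cv2.imwrite('pics/w5.png',c['img'][:,:,::-1])
for t in ['caddy_low','caddy_tall_a']:
    for d in robot.search_frame(t,c)[:3]: print(t,np.round(d['centre'],4),round(d['score'],2))
E
```

```text
t 7.58 at [ 0.5288 -0.0841  0.2784] rot [3.132e+00 1.000e-03 1.387e+00] open 0.046 F [ 0.4  0.1 -0.8] grip 0.0
 tool shift cm at present yaw [-3.14  2.74 12.84] turn z 0.127
caddy_low [ 0.5523 -0.1155  0.0433] 0.72
caddy_tall_a [ 0.519  -0.2127  0.0605] 0.98
caddy_tall_a [ 0.5307 -0.1568  0.0594] 0.94
caddy_tall_a [0.562  0.0975 0.0735] 0.43
```

View pics/w5.png

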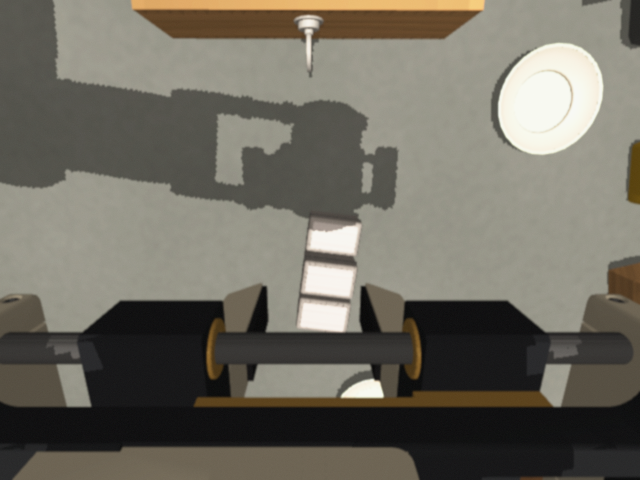

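The key is upright at (309,45). The low caddy's top is at about (334,237), and the two tall ones are at (329,280) and (323,314). Now I measure the caddy tops and look at the panel with the top camera.

```bash
python3 - <<'E'
from h import *
for n,seeds in(('wrist',[((334,240),.042),((329,280),.062),((323,314),.062)]),('top',[((350,244),.042),((369,249),.062),((387,255),.062)])):
    c=cam(n);g=c['img'].min(2)
    if n=='top': cv2.imwrite('pics/top6.png',c['img'][:,:,::-1])
    for sd,z in seeds:
        for th in(170,200):
            _,lab=cv2.connectedComponents((g>th).astype(np.uint8),connectivity=4);l=lab[sd[1],sd[0]]
            if not l: print(n,sd,th,'none',g[sd[1],sd[0]]);continue
            v,u=np.nonzero(lab==l);P=unproj(c,np.c_[u,v],z)[:,:2]
            r=cv2.minAreaRect((P*1000).astype(np.float32));print(n,sd,th,len(u),np.round(r[0],1),np.round(r[1],1),round(r[2],1))
todo(.55,-.12,.15,1.26)
E
```

```text
wrist (334, 240) 170 1189 [ 548.1 -122.4] [37.4 58.3] 72.8
wrist (334, 240) 200 1021 [ 548. -123.] [33.5 54. ] 72.8
wrist (329, 280) 170 1497 [ 533.6 -166.4] [37.4 58. ] 72.0
wrist (329, 280) 200 1252 [ 533.6 -167.3] [33.5 53.8] 71.9
wrist (323, 314) 170 1263 [ 519.2 -210.8] [36.5 57.4] 73.2
wrist (323, 314) 200 1080 [ 519.1 -212. ] [33.  53.8] 72.1
top (350, 244) 170 none 119
top (350, 244) 200 none 119
top (369, 249) 170 none 127
top (369, 249) 200 none 127
top (387, 255) 170 344 [ 518.4 -210.7] [37.6 57.1] 72.0
top (387, 255) 200 279 [ 519.3 -211.2] [32.3 53.1] 72.5
t 7.83 at [ 0.5265 -0.0834  0.2725] rot [-3.139 -0.     1.387] open 0.0459 F [ 0.5  0.5 -0.4] grip 0.0
 tool shift cm at present yaw [-3.17  2.98 12.25] turn z 0.127
```

View pics/top6.png

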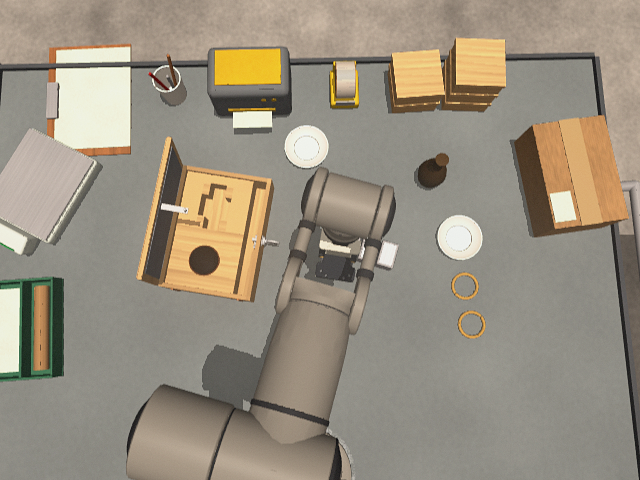

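The panel is up and the recess shows at about (214,205). I'm going to the caddy.

Emit:
apply_moves --motion "100 -1.1 0.94 4.3 0 0 0;100 -1.1 0.94 4.3 0 0 0;100 -1.2 0.94 4.3 0 0 0;100 0 0 4.3 0 0 0;100 0 0 0 0 0 0.127;100 0 0 0 0 0 0;100 0 0 0 0 0 0"

```text
time: 8.7
tool_pos: [0.5488, -0.1222, 0.102]
tool_rot: [3.141, 0.0, 1.262]
contact_force: [-0.1, -0.7, 0.2]
opening: 0.0916
grip_force: 0.0
```

```bash
python3 - <<'E'
from h import *
for i in range(3):
    c=cam('wrist');todo(.548,-.122,.013,1.26)
cv2.imwrite('pics/w7.png',c['img'][:,:,::-1])
print(np.round(proj(c,box(.548,-.122,-.311,.062,.042,.042,.062)[:4])))
E
```

```text
t 8.75 at [ 0.5489 -0.1223  0.1023] rot [3.141 0.    1.262] open 0.0917 F [-0.3  0.  -0.3] grip 0.0
 tool shift cm at present yaw [-0.   -0.09  8.93] turn z 0.002
t 8.8 at [ 0.5489 -0.1223  0.1024] rot [3.141 0.    1.261] open 0.092 F [-0.1 -0.5  0. ] grip 0.0
 tool shift cm at present yaw [-0.   -0.1   8.94] turn z 0.001
t 8.85 at [ 0.5489 -0.1223  0.1025] rot [3.141 0.    1.261] open 0.0918 F [-0.6 -0.4  0.2] grip 0.0
 tool shift cm at present yaw [-0.   -0.09  8.95] turn z 0.001
[[266. 289.]
 [263. 230.]
 [357. 289.]
 [359. 230.]]
```

View pics/w7.png

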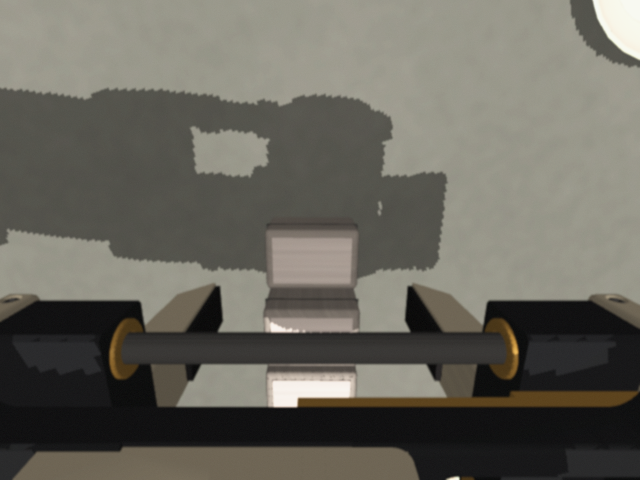

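Emit:
apply_moves --motion "100 0 -0.1 2.5 0 0 0;100 0 0 2.5 0 0 0;100 0 0 2.2 0 0 0;100 0 0 1.6 0 0 0;100 0 0 0 0 0 0;55 0 0 0 0 0 0;55 0 0 0 0 0 0;55 0 0 0 0 0 0;55 0 0 0 0 0 0" --force 25

```text
time: 9.98
tool_pos: [0.548, -0.122, 0.0145]
tool_rot: [3.141, 0.0, 1.26]
contact_force: [-0.1, -0.3, 2.3]
opening: 0.0621
grip_force: 25.0
```

Emit:
apply_moves --motion "55 0 0 -0.7 0 0 0;55 0 0 -1.5 0 0 0;55 0 0 -1.8 0 0 0;55 0 0 -1.5 0 0 0;55 0 0 -0.5 0 0 0;55 0.4 -2 0 0 0 0;55 0.4 -3 0 0 0 0;55 0.4 -3 0 0 0 0;55 0.4 -2 0 0 0 0;55 0.4 -1 0 0 0 0;55 0 0 1.5 0 0 0;55 0 0 1.8 0 0 0;55 0 0 1.5 0 0 0;55 0 0 0.7 0 0 0;55 0 0 0.4 0 0 0;55 0 0 0 0 0 0;55 0 0 0 0 0 0"

```text
time: 12.1
tool_pos: [0.4495, -0.0694, 0.0154]
tool_rot: [3.141, 0.0, 1.26]
contact_force: [0.6, -0.3, -1.2]
opening: 0.0619
grip_force: 25.0
```

Emit:
apply_moves --motion "55 0 0 0.05 0 0 0;55 0 0 0.05 0 0 0;55 0 0 0 0 0 0;55 0 0 0 0 0 0"

```text
time: 12.6
tool_pos: [0.4494, -0.0693, 0.0145]
tool_rot: [3.141, 0.0, 1.26]
contact_force: [-1.7, 1.1, 6.1]
opening: 0.0619
grip_force: 25.0
```

Emit:
apply_moves --motion "85 0 0 0 0 0 0;85 0 0 0 0 0 0;85 0 0 0 0 0 0;85 0 0 -2 0 0 0;85 0 0 -3.5 0 0 0;85 0 0 -3 0 0 0;85 0 0 0 0 0 0.1745;85 0 0 0 0 0 0.1745;85 0 0 0 0 0 0.1745;85 0 0 0 0 0 0.1745;85 0 0 0 0 0 0.1745;85 0 0 0 0 0 0.1745;85 0 0 0 0 0 0.1745;85 0 0 0 0 0 0.1745;85 0 0 0 0 0 0.175;85 0 0 0 0 0 0;85 0 0 0 0 0 0"

```text
time: 14.72
tool_pos: [0.4491, -0.0692, 0.0989]
tool_rot: [3.142, 0.0, -0.308]
contact_force: [0.3, -0.8, -0.2]
opening: 0.0781
grip_force: 0.0
```

```bash
python3 - <<'E'
from h import *
c=cam('wrist');todo(.4495,-.0693,.0165,-.311);cv2.imwrite('pics/w8.png',c['img'][:,:,::-1])
print(np.round(proj(c,box(.4495,-.0693,-.311,.062,.042,.042,.062)[:4])))
c=cam('top');cv2.imwrite('pics/top8.png',cv2.resize(c['img'][130:310,110:310,::-1],None,fx=3.3,fy=3.3,interpolation=cv2.INTER_CUBIC))
E
```

```text
t 14.78 at [ 0.4491 -0.0692  0.0989] rot [ 3.142  0.    -0.308] open 0.078 F [-0.1  0.2 -0.2] grip 0.0
 tool shift cm at present yaw [ 0.04 -0.    8.24] turn z 0.003
[[343. 307.]
 [281. 306.]
 [345. 218.]
 [279. 217.]]
```

View pics/w8.png

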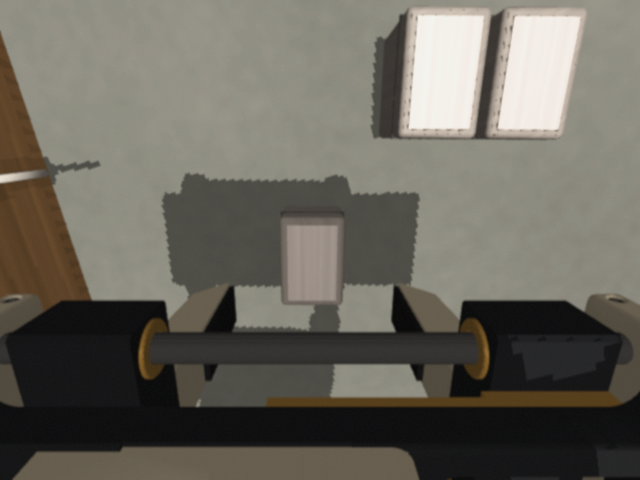

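The caddy's top is at (281–343, 213–304), as predicted, and upright. I'm taking it by its long sides.

Emit:
apply_moves --motion "85 0 0 2.5 0 0 0;85 0 0 2.5 0 0 0;85 0 0 2 0 0 0;85 0 0 1.25 0 0 0;85 0 0 0 0 0 0;35 0 0 0 0 0 0;35 0 0 0 0 0 0;35 0 0 0 0 0 0;35 0 0 0 0 0 0;35 0 0 0 0 0 0" --force 25

```text
time: 16.08
tool_pos: [0.4493, -0.0692, 0.0168]
tool_rot: [3.142, -0.001, -0.311]
contact_force: [0.1, 0.4, 3.8]
opening: 0.0418
grip_force: 25.0
```

```bash
python3 - <<'E'
from h import *
todo(.4495,-.0693,.0165,-.311)
c=cam('top')
for t in('recess','case'):
    try:
        for d in robot.search_frame(t,c)[:3]: print(t,np.round(d['centre'],4),round(d['score'],2))
    except Exception as e: print(t,e)
# ascii map in case frame at z=.08: rows = case y (+ up), cols = case x, 4mm cells
yaw=1.389;C=np.array([.581,.205]);R=np.array([[np.cos(yaw),-np.sin(yaw)],[np.sin(yaw),np.cos(yaw)]])
xs=np.arange(-.112,.114,.004);ys=np.arange(.152,-.154,-.006)
g=cv2.cvtColor(c['img'],cv2.COLOR_RGB2GRAY).astype(np.float32)
for y in ys:
    P=np.c_[np.array([[x,y] for x in xs])@R.T+C,np.full(len(xs),.08)];q=proj(c,P).astype(np.float32)
    v=cv2.remap(g,q[:,:1],q[:,1:],cv2.INTER_LINEAR)[:,0]
    print('%5d '%(y*1000)+''.join(' .:-=+*#%@'[::-1][min(9,int(a/22))] for a in v))
print('x from -112 step 4')
E
```

```text
t 16.07 at [ 0.4493 -0.0692  0.0168] rot [ 3.142e+00 -1.000e-03 -3.110e-01] open 0.0418 F [0.1 0.4 3.8] grip 25.0
 tool shift cm at present yaw [0.02 0.   0.03] turn z -0.0
recess [0.5865 0.2715 0.0863] 0.56
recess [ 0.4362 -0.4088  0.009 ] 0.16
case [0.5842 0.2699 0.0881] 0.63
  152 +-====--:------------==---=---=-----==--==-=====-===-----
  146 *-::...............................::.::::::::::::::::::-
  139 *-::.....=++ :........... .......... ..............:.+-::
  133 *-::.....+*+  .......................................=::-
  127 *-::.....=+*                   .  .. ................+-::
  121 *:::.....**+.........................................=::-
  115 +-::.....=**.........................................+-:-
  109 *:::.....+++................::-==+--:.:::::::::::::::=:::
  103 *-::.....=+*       .      .=*#######*+:  ........... =-: 
   97 *-::.....=++             :*############=      ..  .. =::.
   91 *-::.....+++            :*###**#########=    .  ..   =-: 
   85 *:::.....=++           .*#*****##########:           =::.
   79 +:::.....+++...........-*#*****##########+.....
[... 1761 characters left out ...]
       :::...    .:++=.:::           =:. 
  -94 +:...  . =+=            .....    ..++=....           =:.:
 -100 +:...  . =+*                .    .:*+-               =:. 
 -106 +:..   . =++           ....:---=--=+*+....           =:..
 -112 +....  . =++           ....-*+++++++*-....           -:.:
 -118 +:..   . =++                ....:...:.               +:.:
 -124 *:.:++=+++++                                         =:..
 -130 +:..++++++++                                         +:.-
 -136 *:.:*+++++++.:........ ......: ........... ..........-:..
 -142 +...::::::::::::::::::::::::::::--:-:-:---------------..:
 -148 -: .................................:::.::::::::::::::. .
x from -112 step 4
```

```bash
cat > rec.py <<'E'
from h import *
def edges(c,C=(.581,.205),yaw=1.389,s=(17,-57)):
    R=np.array([[np.cos(yaw),-np.sin(yaw)],[np.sin(yaw),np.cos(yaw)]])
    g=cv2.cvtColor(c['img'],cv2.COLOR_RGB2GRAY).astype(np.float32)
    def samp(X,Y):
        P=np.c_[(np.c_[X.ravel(),Y.ravel()]/1000)@R.T+np.array(C),np.full(X.size,.08)];q=proj(c,P).astype(np.float32)
        return cv2.remap(g,q[:,:1],q[:,1:],cv2.INTER_LINEAR,borderValue=np.nan).reshape(X.shape)
    a,b=s
    for n,ax,lo,hi,l2,h2 in[('+x main',0,a+27,a+47,b-23,b+20),('+x well+',0,a+10,a+30,b+33,b+52),('+x well-',0,a+10,a+30,b-53,b-33),('-x main',0,a-47,a-27,b-20,b+20),
       ('-y main hi',1,b-37,b-15,a+24,a+33),('-y main lo',1,b-37,b-15,a-34,a-24),('-y well',1,b-67,b-45,a-12,a+14),('+y well',1,b+47,b+67,a-12,a+12)]:
        t=np.arange(lo,hi+.1,1.);w=np.linspace(l2,h2,15)
        T,W=np.meshgrid(t,w); v=samp(T,W) if ax==0 else samp(W,T)
        p=v.mean(0);print(n,int(lo),' '.join('%d'%k for k in p))
E
python3 - <<'E'
from rec import *
c=cam('top');edges(c)
E
```

```text
+x main 44 88 88 89 90 90 89 87 87 97 127 166 195 205 206 204 203 203 203 203 203 203
+x well+ 27 90 89 90 91 91 91 88 88 100 128 163 187 197 197 196 195 195 195 195 194 194
+x well- 27 89 87 87 88 89 88 86 85 95 121 158 187 197 197 195 194 194 194 193 193 193
-x main -30 203 203 203 204 204 204 204 204 204 201 198 197 197 198 198 199 201 203 204 203 203
-y main hi -94 195 193 192 192 189 184 171 150 127 107 92 89 90 90 90 91 92 93 94 95 95 95 95
-y main lo -94 194 192 192 193 193 186 175 155 128 106 100 101 108 116 127 141 155 173 188 198 203 206 205
-y well -124 203 203 204 205 203 194 180 158 131 105 92 89 89 89 89 89 93 106 125 143 157 168 172
+y well -10 176 176 176 175 175 177 180 183 186 188 187 185 185 186 188 190 191 194 196 198 199
```

Emit:
apply_moves --motion "35 0 0 -1 0 0 0;35 0 0 -2.5 0 0 0;35 0 0 -3.5 0 0 0;35 0 0 -3.5 0 0 0;35 0 0 -3.5 0 0 0;35 0 0 -3.5 0 0 0;35 0 0 -3.5 0 0 0;35 0 0 0 0 0 -0.17;35 0 0 0 0 0 -0.17;35 0 0 0 0 0 -0.17;35 0 0 0 0 0 -0.17;35 0 0 0 0 0 -0.17;35 0 0 0 0 0 -0.17;35 0 0 0 0 0 -0.17;35 0 0 0 0 0 -0.17;35 0 0 0 0 0 -0.17;35 0 0 0 0 0 -0.17;35 0 0 0 0 0 0;35 0 0 0 0 0 0"

```text
time: 18.65
tool_pos: [0.449, -0.0692, 0.2266]
tool_rot: [-3.142, 0.0, 1.385]
contact_force: [-0.4, -0.2, -1.4]
opening: 0.0419
grip_force: 25.0
```

Emit:
apply_moves --motion "35 3 2.5 0 0 0 0;35 4 3.5 0 0 0 0;35 4 3.5 0 0 0 0;35 3 2.5 0 0 0 0;35 2 1.8 0 0 0 0;35 0 0 0 0 0 0;35 0 0 0 0 0 0"

```text
time: 19.52
tool_pos: [0.6133, 0.0628, 0.2262]
tool_rot: [-3.141, 0.001, 1.388]
contact_force: [-1.6, -1.3, -2.0]
opening: 0.0416
grip_force: 25.0
```

```bash
python3 - <<'E'
from rec import *
c=cam('wrist');todo(.6424,.2106,.15,1.389);edges(c,s=(17,-59))
print(proj(c,[[.6424,.2106,.08]]))
E
```

```text
t 19.57 at [0.6132 0.0626 0.2265] rot [-3.141  0.     1.387] open 0.0418 F [-0.1  0.3 -1.2] grip 25.0
 tool shift cm at present yaw [15.09  0.17  7.65] turn z -0.002Traceback (most recent call last):
  File "<stdin>", line 2, in <module>
  File "rec.py", line 13, in edges
    p=v.mean(0);print(n,int(lo),' '.join('%d'%k for k in p))
                                ~~~~~~~~^^^^^^^^^^^^^^^^^^^
  File "rec.py", line 13, in <genexpr>
    p=v.mean(0);print(n,int(lo),' '.join('%d'%k for k in p))
                                         ~~~~^~
ValueError: cannot convert float NaN to integer
```

Emit:
apply_moves --motion "35 2 0.05 0 0 0 0;35 3 0.1 0 0 0 0;35 1 0 0 0 0 0;35 0 0 0 0 0 0;35 0 0 0 0 0 0"

```text
time: 20.2
tool_pos: [0.626, 0.1212, 0.2265]
tool_rot: [-3.142, 0.001, 1.388]
contact_force: [0.2, -0.2, -1.7]
opening: 0.0418
grip_force: 25.0
```

```bash
sed -i "s/'%d'%k for k/'%.0f'%k for k/" rec.py; python3 - <<'E'
from rec import *
c=cam('wrist');todo(.6424,.2106,.15,1.389);edges(c,s=(17,-59))
print(proj(c,[[.6424,.2106,.08]]))
E
```

```text
t 20.25 at [0.6261 0.1211 0.2266] rot [-3.142  0.     1.388] open 0.0419 F [-0.7  0.1 -1.4] grip 25.0
 tool shift cm at present yaw [ 9.1  -0.02  7.66] turn z -0.001
+x main 44 216 198 138 83 74 75 75 75 95 164 211 220 220 220 220 220 220 220 220 220 220
+x well+ 27 170 169 165 160 136 95 74 74 95 159 201 210 210 210 211 210 210 210 210 210 210
+x well- 27 161 160 164 165 139 92 75 75 101 168 203 210 209 209 209 209 210 209 209 209 209
-x main -30 134 134 135 134 134 134 134 134 129 111 93 87 96 114 127 131 131 130 130 131 132
-y main hi -96 213 210 206 204 207 211 213 198 142 83 71 88 127 149 151 151 150 151 151 151 151 151 151
-y main lo -96 127 125 122 120 121 124 127 121 98 76 69 75 100 123 131 131 131 131 131 131 131 131 131
-y well -126 219 219 219 219 219 220 219 205 149 87 70 70 70 69 69 78 130 191 211 213 213 213 213
+y well -12 88 67 64 64 64 64 66 92 151 185 191 190 189 190 193 196 198 200 204 207 209
[[312.70413871 121.21931881]]
```

Emit:
apply_moves --motion "35 2 0.03 0 0 0 0;35 3 0.03 0 0 0 0;35 2.5 0.03 0 0 0 0;35 1.5 0.02 0 0 0 0;35 0 0 0 0 0 0;35 0 0 2 0 0 0;35 0 0 3 0 0 0;35 0 0 3 0 0 0;35 0 0 2.5 0 0 0;35 0 0 1 0 0 0;35 0 0 0 0 0 0;35 0 0 0 0 0 0"

```text
time: 21.75
tool_pos: [0.6443, 0.2101, 0.1129]
tool_rot: [3.139, -0.001, 1.389]
contact_force: [-0.2, 0.6, -1.3]
opening: 0.0421
grip_force: 25.0
```

```bash
python3 - <<'E'
from rec import *
R=np.array([[.1808,-.9835],[.9835,.1808]]);print(np.array([.581,.205])+R@[.016,-.0607])
for i in range(2):
    todo(*(np.array([.581,.205])+R@[.016,-.0607]),.0428,1.389);c=cam('top')
print([ (np.round(d['centre'],3),round(d['score'],2)) for d in robot.search_frame('panel_edge',c)[:2]])
# wrist: far recess edge and caddy far top edge along tool x at tool y=+-15 (above insert / caddy)
c=cam('wrist');g=cv2.cvtColor(c['img'],cv2.COLOR_RGB2GRAY)
for u in(290,312,335): print(u,' '.join(map(str,g[180:330:3,u])))
E
```

```text
[0.64359125 0.20976144]
t 21.75 at [0.6443 0.2101 0.1129] rot [ 3.139e+00 -1.000e-03  1.389e+00] open 0.0421 F [-0.2  0.6 -1.3] grip 25.0
 tool shift cm at present yaw [-0.05 -0.07  7.01] turn z -0.0
t 21.8 at [0.6443 0.2102 0.113 ] rot [ 3.139e+00 -1.000e-03  1.389e+00] open 0.042 F [ 0.2  0.9 -0.6] grip 25.0
 tool shift cm at present yaw [-0.06 -0.06  7.02] turn z -0.0
[(array([0.562, 0.347, 0.264]), 0.8)]
290 140 139 139 139 139 139 140 139 139 140 139 139 139 138 138 138 138 138 126 81 78 78 78 61 78 82 81 96 115 116 117 131 168 169 169 168 168 167 167 167 167 167 166 167 167 165 166 166 166 165
312 138 139 138 139 138 138 138 139 139 138 138 139 138 140 138 136 138 137 126 80 76 78 77 61 77 78 83 99 113 115 118 132 163 164 164 162 164 164 164 165 164 163 165 163 163 164 164 164 164 164
335 138 138 139 138 138 138 138 138 138 139 138 139 139 140 139 139 135 131 127 81 77 79 77 59 82 78 80 94 109 111 113 128 162 162 162 162 162 162 161 162 161 161 161 161 161 160 160 161 160 161
```

```bash
python3 - <<'E'
from rec import *
c=cam('wrist');s=robot.observe();w=s['tool_rot'][2];p=np.array(s['tool_pos'])
a=np.array([np.cos(w),np.sin(w),0])
for r,z in((235.5,.08),(274.5,p[2]+.0252),(249,p[2]-.0168)): print(r,(unproj(c,[[312,r]],z)[0]-p)@a*1000)
g=cv2.cvtColor(c['img'],cv2.COLOR_RGB2GRAY);b=np.array([np.sin(w),-np.cos(w),0])
# lateral: caddy top edges at row 285
print(g[285,265:360].tolist())
for u in(284,341):print(u,(unproj(c,[[u,285]],p[2]+.0252)[0]-p)@b*1000)
E
```

```text
235.5 24.937183145169257
274.5 24.250371152214885
249 21.820209098006593
[99, 108, 110, 116, 119, 122, 121, 120, 124, 136, 155, 160, 160, 159, 160, 161, 161, 162, 163, 163, 163, 165, 166, 164, 167, 169, 169, 168, 168, 163, 163, 161, 159, 161, 162, 162, 165, 164, 165, 166, 166, 165, 165, 165, 165, 165, 164, 165, 164, 165, 164, 165, 166, 167, 166, 165, 164, 163, 163, 163, 165, 166, 166, 167, 166, 165, 163, 162, 163, 163, 163, 162, 158, 158, 159, 160, 160, 164, 163, 164, 166, 167, 165, 164, 162, 161, 161, 152, 132, 122, 121, 120, 116, 113, 109]
284 -11.580387757093511
341 12.035457315636332
```

```bash
python3 - <<'E'
from rec import *
c=cam('wrist');s=robot.observe();w=s['tool_rot'][2];p=np.array(s['tool_pos'])
a=np.array([np.cos(w),np.sin(w),0]);b=np.array([np.sin(w),-np.cos(w),0])
g=cv2.cvtColor(c['img'],cv2.COLOR_RGB2GRAY).astype(np.float32)
ys=np.arange(-90,91,3.)
for x in np.arange(66,8,-2.):
    P=np.array([p+(a*x+b*y)/1000 for y in ys]);P[:,2]=.08
    q=proj(c,P).astype(np.float32);v=cv2.remap(g,q[:,:1],q[:,1:],cv2.INTER_LINEAR)[:,0]
    print('%3d '%x+''.join('@%#*+=-:. '[min(9,int(k/25))] for k in v), 'row',int(q[30,1]))
E
```

```text
66 .........:++================================.............#=:: row 161
 64 ........:=++================================............:#=:: row 165
 62 ......-==+++=================================............#=:: row 168
 60 .....:====++=================================............#=:: row 172
 58 ...======+++=================================............#=:: row 176
 56 .:-======+++=================================............#=:: row 180
 54 ==+======+++=================================:...........#=:: row 183
 52 ==+=====++++==================================...........#=:: row 187
 50 ==+=====++++==================================...........#=:: row 191
 48 ==+======++====-==============================...........#=:: row 194
 46 ==+=====+++=-...==============================..........:#=:: row 198
 44 ==+=====+:.....=================================:.....-==#=:- row 202
 42 ==+======:....==================================-.....:==#*++ row 205
 40 ==+======-....===================================.....===#*++ row 209
 38 ==+=====+===:-===================================-==.-===#*++
[... 344 characters left out ...]
===**=+====++=:.-:====#*++ row 230
 26 -++=====+++==+====++==*===============+*=+====++=:...:===#*++ row 233
 24 =++=====+++==+====++=++***************=*=+====++=-....===#*++ row 237
 22 ==+=====+++==+====++=++***************+*=+====++==....===#*++ row 240
 20 ==+======++=++++==++==+****************+=====+++==...-===#*++ row 243
 18 =++=====++++####======*################======+###*-..-===#*++ row 247
 16 -=+=====++++####=====+##################=====+###*=..:===#*++ row 250
 14 -=+=====++++####=====+*****************#=====+###*=..:===#*++ row 253
 12 ==+======+++####=====+******************=====*###*=...===#*++ row 257
 10 =++======+++####+++++*******************=====+###*=..-===#*++ row 260
```

The recess's far edge is at +37 mm and its side edges at ±26 mm from the TCP, so the caddy is centred. I'm lowering it.

Emit:
apply_moves --motion "35 -0.03 -0.03 1 0 0 0;35 0 0 1.2 0 0 0;35 0 0 1.2 0 0 0;35 0 0 1.2 0 0 0;35 0 0 1 0 0 0;35 0 0 0.7 0 0 0;35 0 0 0.3 0 0 0;35 0 0 0 0 0 0;35 0 0 0 0 0 0"

```text
time: 23.18
tool_pos: [0.6435, 0.21, 0.046]
tool_rot: [3.141, -0.0, 1.389]
contact_force: [-0.1, -0.4, -1.3]
opening: 0.0419
grip_force: 25.0
```

Emit:
apply_moves --motion "35 0 0 0.1 0 0 0;35 0 0 0.1 0 0 0;35 0 0 0.05 0 0 0;35 0 0 0 0 0 0;35 0 0 0 0 0 0"

```text
time: 23.8
tool_pos: [0.6432, 0.21, 0.043]
tool_rot: [3.141, 0.0, 1.389]
contact_force: [-0.5, -0.2, -0.8]
opening: 0.0415
grip_force: 25.0
```

Emit:
apply_moves --motion "35 0 0 0.04 0 0 0;35 0 0 0.04 0 0 0;35 0 0 0 0 0 0;35 0 0 0 0 0 0"

```text
time: 24.3
tool_pos: [0.6433, 0.2099, 0.0428]
tool_rot: [3.141, -0.0, 1.389]
contact_force: [-1.5, -1.5, 5.9]
opening: 0.0414
grip_force: 25.0
```

Emit:
apply_moves --motion "50 0 0 0 0 0 0;58 0 0 0 0 0 0;58 0 0 0 0 0 0;58 0 0 0 0 0 0;58 0 0 -1 0 0 0;58 0 0 -2 0 0 0;58 0 0 -3 0 0 0;58 0 0 -4 0 0 0;58 0 0 -4 0 0 0;58 0 0 -4 0 0 0;58 -3 0 0 0 0 0;58 -4 0 0 0 0 0;58 -4 0 0 0 0 0;58 -4 0 0 0 0 0;58 -4 0 0 0 0 0;58 -4 0 0 0 0 0;58 -4 0 0 0 0 0;58 0 0 0 0 0 0"

```text
time: 26.55
tool_pos: [0.594, -0.0582, 0.2231]
tool_rot: [3.14, 0.001, 1.385]
contact_force: [0.7, 0.4, 0.4]
opening: 0.0533
grip_force: 0.0
```

```bash
python3 - <<'E'
from rec import *
todo(.6435,.21,.05,1.389)
for n in('top','side'):
    c=cam(n)
    for t in('caddy_low','caddy_tall_a','panel_edge','key_bow','vase'):
        print(n,t,[(np.round(d['centre'],3).tolist(),round(d['score'],2)) for d in robot.search_frame(t,c)[:2]])
    if n=='top':
        m=mask('caddy_low',c,[.6435,.21,.068])
        if m:
            v,u=np.nonzero(m[1]);r=cv2.minAreaRect((unproj(c,np.c_[u,v],.068)[:,:2]*1000).astype(np.float32));print(m[0],m[2],m[1].sum(),r)
E
```

```text
t 26.55 at [ 0.594  -0.0582  0.2231] rot [3.140e+00 1.000e-03 1.385e+00] open 0.0533 F [0.7 0.4 0.4] grip 0.0
 tool shift cm at present yaw [27.27 -0.09 17.31] turn z -0.004
top caddy_low []
top caddy_tall_a [([0.512, -0.206, 0.062], 0.8), ([0.526, -0.167, 0.062], 0.8)]
top panel_edge [([0.601, 0.336, 0.229], 0.56)]
top key_bow []
top vase [([0.71, -0.322, 0.084], 0.87), ([0.579, 0.275, 0.088], 0.36)]
2.097767816672591 0.57 502.0 ((636.9666748046875, 209.2730712890625), (66.4764633178711, 50.10792922973633), 77.91385650634766)
side caddy_low []
side caddy_tall_a [([0.543, -0.172, 0.061], 0.85), ([0.52, -0.221, 0.057], 0.81)]
side panel_edge [([0.544, 0.343, 0.209], 0.82), ([0.563, -0.398, 0.011], 0.67)]
side key_bow []
side vase [([0.722, -0.351, 0.08], 0.72)]
```

```bash
python3 -c "
from cell import robot
print(robot.hand_in())"
```

```text
the job is handed in; nothing more can be done
None
```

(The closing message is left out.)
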